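# Clear the bending die and index its back gauge

### The arm

A 6-joint arm with a two-finger parallel gripper is mounted at the origin on a cart in front of the work surface, level with it; the furniture and walls round the work are solid. World frame = base frame: x ahead of the robot, y to its left, z up, the work surface at z = 0. Lengths are in m, angles in rad, forces in N, time in s.
With the tool pointing down it reaches from about 0.325 to 1 m from the base axis. Payload 5.1 kg.
Tool frame: the origin (TCP) lies on the centre line of the jaws, within the pads' length; the fingertips stand env.tcp_to_tips ahead of it and the grasp point (between the pads) lies 2 mm behind it (env.tcp_to_tips is the distance from the TCP to the fingertips, in m); z points along the fingers, y is the line along which they close (so a half turn about z gives the same grasp; the last joint's range is limited). The gripper opens to 85 mm and grips with 20 to 120 N. Pads are 22 mm wide; open, the fingers measure 114 mm over their backs; the gripper's body (76 mm by 85 mm) begins 54 mm behind the grasp point. The pads swing forward as they close: fully open they stand 13 mm farther back than shut.
Start: joints at [-1.204, 0.124, 1.65, -0, 1.367, -0.083], TCP at [0.283, -0.585, 0.217] pointing down, gripper open.
Joint ranges: [-2.61, 2.61], [-1.02, 2.33], [0.03, 2.71], [-1.35, 4.49], [0.32, 2.68], [-2.91, 2.91]. Speed limits (rad/s): [2.57, 2.57, 3.14, 3.14, 3.14, 3.14].

### API

Orientations are given as a rotation vector (axis times angle).
In Python, from bench import env, eyes gives the robot as it stands.
- The arm moves only by the tool carry_out, never from a script. Its argument "motion" is a list of rows, each a list of 7 numbers: the turn, a rotation vector about the world's x, y, z in degrees, then the shift along the world's x, y, z in cm, then the opening, from 0 (shut) to 1 (fully open). In form: [[wx, wy, wz, tx, ty, tz, fingers], ...]. A call has 1 to 5 rows; each row shifts and turns the commanded pose from where the row before left it; what a row does not reach is not made up. A row lasts 1/10 s, in which the tool goes at most 50 mm and 8.59 degrees, less where a joint would pass 70% of its speed; a pose out of reach is approached as far as the arm can. A call with a gripper value outside its range is refused whole. The fingers move at their own pace and stop on an object; "newtons" is the grip in N (left out, the last holds). Time passes only in rows, so rows that do not move let the fingers close. It gives the time, the measured TCP pose, the force, the opening and the grip force at its end, in the units of the state.
- env.observe(): the state, without advancing time (a new reading comes with each control period).
- eyes.capture(name): name is "side" or "top"; returns the picture (420x560x3 uint8, red, green, blue); there is no depth.
- eyes.camera_info(name): a dict with "mtx" (3x3 intrinsics, pixels), "dist_coeffs" ([k1, k2, p1, p2, k3] as OpenCV has them; the pictures are not rectified), "camera_from_world" (4x4, takes a point from world to camera coordinates). Camera axes: x right, y down, z forward; pixel columns grow to the right and rows downward; lengths in m; the calibration is good to about 2 mm. A picture is of the moment at which its call begins. camera_info takes no time and is no camera call.
- env.sign_off(): hands the job in; it is judged then, once.
The state is a dict: "clock": time; "joint_pos": joint angles; "qd": joint speeds; "effort": joint torques, N m; "tcp_pos": TCP position; "ee_rot": TCP orientation; "ft_force": force on the tool from outside, world axes, zero at the start; "torque": the same for the moment, N m; "opening": opening from 0.0 (shut) to 1.0 (fully open); "grasp_force": force on a finger pad.
Only numpy, scipy, OpenCV 4.12 (cv2) and the standard library are available. Lean on these libraries where they do the work, as an engineer would, in place of code of your own. Each camera call takes 0.05 s, during which the arm holds its last target. There are 200 camera calls.

### The job

Lift the bent U-bracket out of the bending die and stand it upright on the board, close beside the finished bracket but not touching it. Then pull up the black index knob on the gauge slide, move the slide one hole nearer to the die and let the pin drop in there. Finish with your hand still on the knob, pressing the pin fully home and holding it there: do not let go, because I shall tighten the lock screw while you hold it.

Things in the scene. Friction and masses are not known exactly. Their poses are not given: they have to be found in the camera images.
- bracket: bent bracket, in the die at the start: U of 3 mm sheet, open at the top, 30 mm wide over its legs (its x), 40 mm long (its y), legs 36 mm high with a hole in each, 0.09 kg, loose. Origin: centre of the web's underside; z up the legs. In the die its origin is 31 mm above the board and its legs stand 22 mm proud of the die; grip it from above across the legs' outer faces and lift straight out
- finished_bracket: an identical bracket, finished earlier, standing upright on the board nearer to the robot than the jig; loose; origin, axes and sizes as bracket. There is free board on one or both of its y sides: the board ends at y = -0.07 on the left, and leaning sticks have their feet at y = -0.22 on the right
- jig: bending jig, screwed to the board: grey base plate 190 x 72 x 10 mm, from x = -58 to +132 mm. Origin: on the board, under the start hole, mid-width; x points along the jig from the gauge slide toward the die, z up. A steel rail 24 mm wide, its top 30 mm above the board, runs along y = 0, with four 10 mm holes 22 mm apart at x = -22, 0 (start), +22 (next), +44 mm; a scale strip lies at its +y side
- die_mouth (a point): centre of the steel die at the level of its top, 45 mm above the board, at x = +92 mm of the jig. The die is 56 mm along x and 50 mm along y; its channel is 32 mm wide (x), 14 mm deep and open at both y ends
- stop_face (a point): centre of the stop lip's face toward the die, 41 mm ahead of the knob's axis, moves with the slide: aluminium lip 6 mm thick, 40 mm wide, top 54 mm above the board. At the start it is 36 mm from the near leg of the bracket in the die; one hole on only 14 mm, too little for a finger
- next_hole (a point): mouth of the rail hole in which the pin must end, 30 mm above the board: one hole (22 mm) nearer to the die than where the slide starts
- gauge_slide (a joint): travel of the dark steel gauge slide on the rail, m: 0 at the start hole, grows toward the die, next hole at +0.022. About 2 N of friction; moves only while the pin is clear of its hole (play in a hole 1 mm either way). Its top is 42 mm above the board; the small lock screw on its -y side is for the other person
- index_pin (a joint): height of the sprung index pin with its knob, m: 0 = home (knob's shoulder on the steel nose, pin 9 mm deep). Left alone it rests at 0.003: engaged, not home. From 0.009 up it is clear of the rail; end stop 0.013. Spring 1.8 N/mm: about 11 N to pull it clear, 5.5 N to press it home. Let down over a hole (within about 3 mm) it drops in
- knob_mid (a point): middle of the grip of the black knob on the pin: round head 30 mm in diameter, from 11 mm below to 15 mm above this point, on the pin's axis; moves with slide and pin. At rest it is about 79 mm above the board; nothing else within 60 mm of it stands higher than 57 mm above the board
Mind the look-alikes: they are no part of the job. Leave any brown or turquoise look-alike of the bracket alone. What is shaped like the finished_bracket but green is not meant.

How it is judged:
By the outcome, as a careful person would: the job done as asked, in the order asked, and still so for the second after the job is handed in, while the arm keeps its last pose, push and grip.
It also fails if it takes over 54 s, if anything falls off the work surface, if the arm or the gripper's body presses on something with over 40 N, if the wrist force passes 120 N, or if a joint passes its speed limit or range.

## Working session

There is one attempt and no reset: what is moved stays moved. The work goes in short steps, Python scripts to look and compute and a tool call to move; the robot and the scene stay as the last step left them, time stands still between calls to the robot, and variables do not carry over. Pictures are saved under pics/ and viewed, at most 10 in all, crops included, and the job is handed in when it is done.

Besides the shell and the picture viewer there is one more tool, called as a command line: name --pt "numbers of a row" for each row, then --argument value for the rest. carry_out: Moves the arm, as the interface text tells. Its arguments: {"type":"object","properties":{"motion":{"type":"array","items":{"type":"array","items":{"type":"number"}}},"newtons":{"type":"number"}},"required":["motion"]}

```bash
ls; mkdir -p pics; python3 - <<'E'
from bench import env, eyes
import cv2, numpy as np
for n in("side","top"):
    im=eyes.capture(n); cv2.imwrite(f"pics/{n}0.png",im[:,:,::-1])
    c=eyes.camera_info(n); print(n,c["mtx"],c["dist_coeffs"],c["camera_from_world"])
print(env.tcp_to_tips, env.observe())
E
```

```text
pics
side [[458.83650571   0.         285.50891111]
 [  0.         458.83650571 219.23371926]
 [  0.           0.           1.        ]] [-0.08633029  0.          0.          0.          0.        ] [[-1.83697679e-01  9.82982785e-01  8.62342542e-05  3.07655106e-01]
 [ 8.03031652e-01  1.50119398e-01 -5.76718590e-01 -3.71839893e-01]
 [-5.66917391e-01 -1.05872618e-01 -8.16942875e-01  1.22035524e+00]
 [ 0.00000000e+00  0.00000000e+00  0.00000000e+00  1.00000000e+00]]
top [[451.45892915   0.         274.98301873]
 [  0.         451.45892915 202.8062999 ]
 [  0.           0.           1.        ]] [-0.01061496  0.          0.          0.          0.        ] [[-0.00222931 -0.99996207  0.00841984 -0.20486659]
 [-0.99474446  0.00135562 -0.10237975  0.57824673]
 [ 0.10236445 -0.00860382 -0.99470975  0.87131782]
 [ 0.          0.          0.          1.        ]]
0.017 {'clock': 0.1, 'joint_pos': array([-1.20360546e+00,  1.24496390e-01,  1.65154935e+00,  1.33731553e-05,
        1.36748354e+00, -8.26194490e-02]), 'qd': array([-0.00092341, -0.00200031, -0.00279061, -0.00054043, -0.00052579,
       -0.00047321]), 'effort': array([ 1.10062389e-03, -4.24928677e+01, -3.66654754e+01, -3.07213702e-05,
        3.92969814e-03, -2.83244276e-06]), 'tcp_pos': array([ 0.28237378, -0.58481822,  0.21563235]), 'ee_rot': array([-3.06060280e+00, -7.00186763e-01,  4.10768049e-04]), 'ft_force': array([ 0.69228165, -0.3475557 , -0.64746889]), 'torque': array([ 0.01727038, -0.04183901, -0.04433761]), 'grasp_force': 0.0, 'opening': 1.0028995933964724}
```

View pics/side0.png

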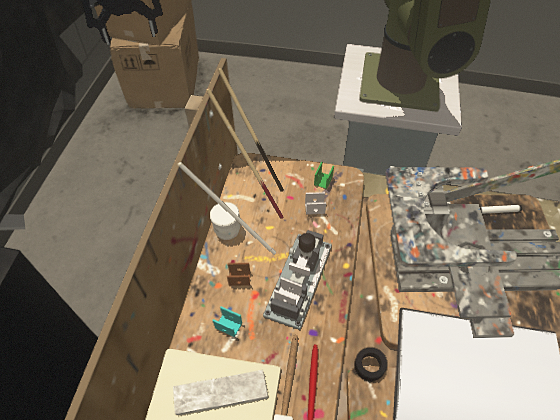

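View pics/top0.png

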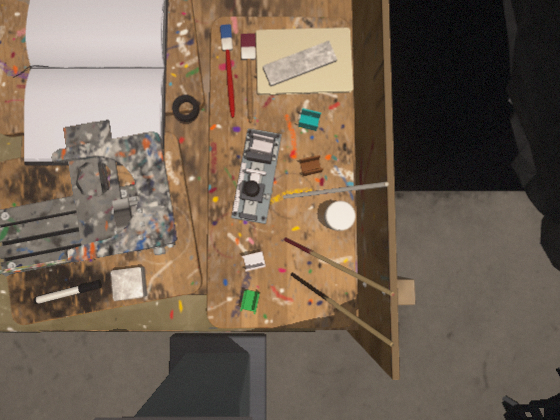

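Side: finished bracket (grey) near (316,204), green look-alike at (324,177), knob at (306,243), bracket in the die near (287,300). Top: finished bracket (253,260), knob (251,188), bracket in the die (262,146). Next I'll enlarge these.

```bash
cat > h.py <<'E'
import numpy as np, cv2
from bench import env, eyes
def info(n):
    c=eyes.camera_info(n); return np.array(c["mtx"]),np.array(c["dist_coeffs"]),np.array(c["camera_from_world"])
def ray(n,uv):
    K,d,T=info(n); p=cv2.undistortPoints(np.array([[uv]],float),K,d)[0,0]
    R=T[:3,:3]; return -R.T@T[:3,3], R.T@np.array([p[0],p[1],1])
def onz(n,uv,z):
    o,v=ray(n,uv); return o+v*(z-o[2])/v[2]
def proj(n,P):
    K,d,T=info(n); P=np.atleast_2d(np.array(P,float)); r=cv2.Rodrigues(T[:3,:3])[0]
    return cv2.projectPoints(P.reshape(-1,1,3),r,T[:3,3],K,d)[0][:,0]
def tri(uvt,uvs):
    o1,v1=ray("top",uvt);o2,v2=ray("side",uvs)
    A=np.stack([v1,-v2],1);s=np.linalg.lstsq(A,o2-o1,rcond=None)[0]
    a,b=o1+v1*s[0],o2+v2*s[1]; return (a+b)/2,np.linalg.norm(a-b)
E
python3 - <<'E'
import cv2
t=cv2.imread("pics/top0.png");s=cv2.imread("pics/side0.png")
cv2.imwrite("pics/tc.png",cv2.resize(t[120:280,215:325],None,fx=3.75,fy=3.75,interpolation=cv2.INTER_CUBIC))
cv2.imwrite("pics/sc.png",cv2.resize(s[160:335,245:345],None,fx=3.4,fy=3.4,interpolation=cv2.INTER_CUBIC))
E
```

```text
(no output)
```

View pics/tc.png

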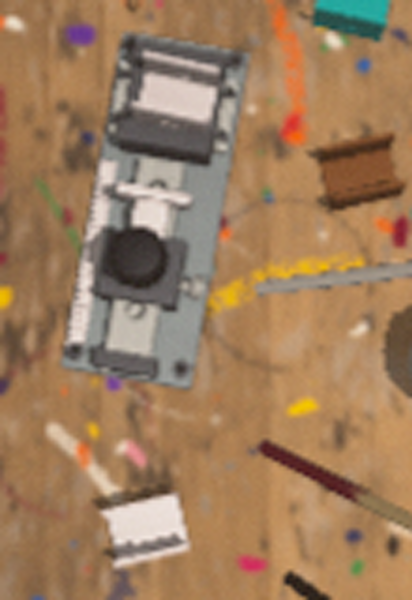

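View pics/sc.png

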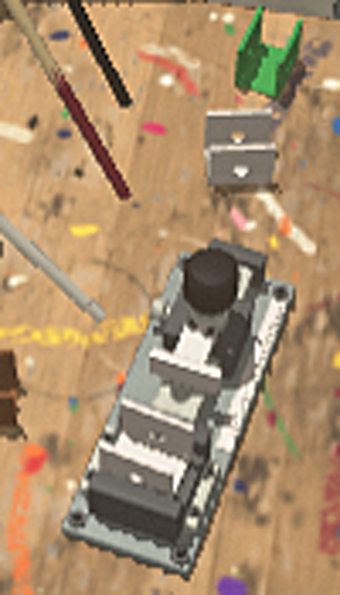

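Top crop: plate corners at about (65,365), (190,388), (248,50) and (124,35), with the knob centre at (135,256). The finished bracket spans (97,490) to (188,565). Side crop: finished bracket leg tops at (207,113)-(275,110) and (208,149)-(277,147). Die bracket leg tops at (122,400)-(197,418) and (103,445)-(188,470).

```bash
python3 - <<'E'
from h import *
np.set_printoptions(precision=4,suppress=True)
T=lambda p:(p[0]/3.75+215-.37,p[1]/3.75+120-.37)
S=lambda p:(p[0]/3.4+245-.35,p[1]/3.4+160-.35)
c=[onz("top",T(p),.010)[:2] for p in[(64,366),(190,388),(248,50),(124,35)]]
print("plate",*c); r=cv2.minAreaRect(np.array(c,np.float32)*1000);print(r)
ax=(c[2]+c[3]-c[0]-c[1]);ax/=np.linalg.norm(ax);yaw=np.arctan2(ax[1],ax[0]);print("yaw",np.degrees(yaw))
ctr=np.mean(c,0);org=ctr-ax*.037;print("origin",org,"die",org+ax*.092,"knob",org)
print("side plate",*[onz("side",S(p),.010)[:2] for p in[(66,525),(186,578),(294,290)]])
print("knob top top/side",onz("top",T((135,256)),.088),onz("side",S((211,265)),.094))
for lab,pp,z in[("fin",[(207,113),(275,110),(208,149),(277,147)],.036),("die",[(122,400),(197,418),(103,445),(188,470)],.067)]:
    q=[onz("side",S(p),z)[:2] for p in pp];print(lab,*q,"mean",np.mean(q,0))
q=[onz("top",T(p),.036)[:2] for p in[(97,503),(172,487),(110,564),(188,547)]];print("fin top",*q,np.mean(q,0))
die=org+ax*.092
for n,f in(("top",T),("side",S)): print(n,"die pred",proj(n,[[*die,.067],[*org,.094]]))
E
```

```text
plate [ 0.5506 -0.1179] [ 0.5385 -0.1863] [ 0.7258 -0.2184] [ 0.7343 -0.1497]
((638.0482788085938, -168.13714599609375), (69.43201446533203, 190.02066040039062), 80.26685333251953)
yaw -9.777517553775088
origin [ 0.6009 -0.1618] die [ 0.6915 -0.1774] knob [ 0.6009 -0.1618]
side plate [ 0.7239 -0.2171] [ 0.7415 -0.1495] [ 0.5556 -0.1171]
knob top top/side [ 0.6001 -0.1598  0.088 ] [ 0.6017 -0.162   0.094 ]
fin [ 0.4555 -0.1856] [ 0.4455 -0.145 ] [ 0.4826 -0.1806] [ 0.4735 -0.14  ] mean [ 0.4642 -0.1628]
die [ 0.6746 -0.1958] [ 0.6778 -0.1561] [ 0.7016 -0.2004] [ 0.7074 -0.1557] mean [ 0.6904 -0.177 ]
fin top [ 0.4769 -0.138 ] [ 0.4852 -0.1772] [ 0.4453 -0.1449] [ 0.454  -0.1856] [ 0.4653 -0.1614]
top die pred [[260.3536 142.7218]
 [251.5614 187.0747]]
side die pred [[289.1053 287.5472]
 [306.8966 237.226 ]]
```

```bash
python3 - <<'E'
from h import *
np.set_printoptions(precision=3,suppress=True)
for l,a,b in[("panel near top",(398,378),(225,60)),("stick3 top",(387,184),(181,164)),("stick2 top",(392,293),(210,93)),("stick1 top",(391,344),(220,68)),("box?",(414,280),(190,105))]:
    print(l,*tri(a,b))
print("panel base",onz("top",(355,90),0),onz("top",(355,325),0),onz("side",(245,155),0))
print("cam", [-info(n)[2][:3,:3].T@info(n)[2][:3,3] for n in("top","side")])
print("gripper side px",proj("side",[[.2824,-.5848,.2156]]),proj("top",[[.2824,-.5848,.2156]]))
E
```

```text
panel near top [ 0.289 -0.388  0.218] 0.007470631160912349
stick3 top [ 0.586 -0.378  0.229] 0.0035714415163467005
stick2 top [ 0.419 -0.377  0.24 ] 0.005553922541498852
stick1 top [ 0.345 -0.376  0.24 ] 0.00021005507956453298
box? [ 0.437 -0.415  0.221] 0.009392856563045426
panel base [ 0.822 -0.377  0.   ] [ 0.333 -0.367  0.   ] [ 0.342 -0.345  0.   ]
cam [array([ 0.486, -0.198,  0.928]), array([ 1.047, -0.117,  0.782])]
gripper side px [[134.191  49.825]] [[522.82  381.298]]
```

carry_out --pt "0 0 0 0 0 4.8 0.55" --pt "0 0 0 0 0 4.8 0.55" --pt "0 0 0 0 0 4.8 0.55" --pt "0 0 4 3 3 0 0.55" --pt "0 0 4.5 3.4 3.4 0 0.55" --newtons 40

```text
clock: 0.6
tcp_pos: [0.3466, -0.5221, 0.3631]
ee_rot: [2.999, 0.924, 0.001]
ft_force: [1.6, -0.5, -0.3]
opening: 0.55
grasp_force: 0.0
```

carry_out --pt "0 0 4.6 3.4 3.4 0 0.55" --pt "0 0 4.6 3.4 3.4 0 0.55" --pt "0 0 4.6 3.4 3.4 0 0.55" --pt "0 0 4.6 3.4 3.4 0 0.55" --pt "0 0 4.6 3.4 3.4 0 0.55"

```text
clock: 1.1
tcp_pos: [0.5175, -0.3496, 0.3603]
ee_rot: [-2.754, -1.51, 0.0]
ft_force: [0.1, -0.3, 0.0]
opening: 0.547
grasp_force: 0.0
```

carry_out --pt "0 0 4.6 3.4 3.4 0 0.55" --pt "0 0 4.6 3.4 3.4 0 0.55" --pt "0 0 4.6 3.4 3.4 0 0.55" --pt "0 0 4.6 3.4 3.4 0 0.55" --pt "0 0 4.6 3.4 3.4 0 0.55"

```text
clock: 1.6
tcp_pos: [0.6876, -0.1797, 0.3601]
ee_rot: [-2.398, -2.029, 0.001]
ft_force: [0.4, -1.5, 0.5]
opening: 0.549
grasp_force: 0.0
```

```bash
cat >> h.py <<'E'
from scipy.spatial.transform import Rotation as Ro
def st():
    o=env.observe(); R=Ro.from_rotvec(o["ee_rot"]).as_matrix(); y=R[:,1]
    print("t%.2f tcp"%o["clock"],np.round(o["tcp_pos"],4),"yline %.2f"%((np.degrees(np.arctan2(y[1],y[0]))+90)%180-90),"z",np.round(R[:,2],3),"F",np.round(o["ft_force"],1),"open %.3f g %.1f"%(o["opening"],o["grasp_force"]),"q6 %.2f"%o["joint_pos"][5])
E
python3 -c "
from h import *
st()"
```

```text
t1.60 tcp [ 0.6876 -0.1797  0.3601] yline -9.53 z [-0.001  0.    -1.   ] F [ 0.4 -1.5  0.5] open 0.549 g 0.0 q6 -0.16
```

carry_out --pt "0 0 -0.3 0.3 0.2 -4.9 0.55" --pt "0 0 0 0 0 -4.9 0.55" --pt "0 0 0 0 0 -4.9 0.55" --pt "0 0 0 0 0 -4.9 0.55" --pt "0 0 0 0 0 -4.9 0.55"

```text
clock: 2.1
tcp_pos: [0.689, -0.179, 0.1133]
ee_rot: [-2.406, -2.019, 0.001]
ft_force: [0.5, -0.3, -0.1]
opening: 0.546
grasp_force: 0.0
```

carry_out --pt "0 0 0 0 0 -1.0 0.55" --pt "0 0 0 0 0 -0.5 0.55" --pt "0 0 0 0 0 0 0.55"

```text
clock: 2.4
tcp_pos: [0.6907, -0.1798, 0.1028]
ee_rot: [2.405, 2.017, 0.002]
ft_force: [0.4, -0.2, 0.3]
opening: 0.549
grasp_force: 0.0
```

```bash
python3 - <<'E'
from h import *
im=eyes.capture("side");cv2.imwrite("pics/s1.png",cv2.resize(im[200:340,230:350,::-1],None,fx=4,fy=4,interpolation=cv2.INTER_CUBIC));st()
E
```

```text
t2.45 tcp [ 0.6915 -0.18    0.1042] yline -10.03 z [ 0.005 -0.002 -1.   ] F [ 0.2 -0.8  0.5] open 0.553 g 0.0 q6 -0.15
```

View pics/s1.png

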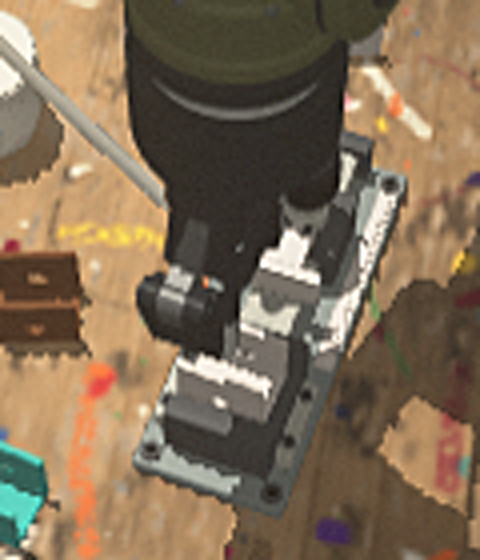

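The side crop shows the bracket's legs at (225,380), with a finger-like dark block at (182,305), left of where I expected it. I'll check this by projection before going lower.

```bash
python3 - <<'E'
from h import *
o=env.observe();p=o["tcp_pos"];R=Ro.from_rotvec(o["ee_rot"]).as_matrix()
L=[]
for n,v in[("tip+",[0,.0235,.01]),("tip-",[0,-.0235,.01]),("out+",[0,.038,.01]),("out-",[0,-.038,.01]),("bodyc",[0,0,-.056])]:
    w=p+R@np.array(v); uv=proj("side",w)[0]; print(n,np.round(w,3),np.round((uv-[230,200])*4))
d=np.array([.6905,-.177,0]);ax=np.array([np.cos(-.1706),np.sin(-.1706),0]);ay=np.array([-ax[1],ax[0],0])
for s in(-1,1):
  for t in(-1,1): print("leg",s,t,np.round((proj("side",d+ax*.015*s+ay*.02*t+[0,0,.067])[0]-[230,200])*4))
E
```

```text
tip+ [ 0.715 -0.184  0.094] [211. 367.]
tip- [ 0.668 -0.176  0.094] [250. 274.]
out+ [ 0.729 -0.187  0.094] [198. 397.]
out- [ 0.654 -0.173  0.094] [261. 247.]
bodyc [ 0.691 -0.18   0.16 ] [232. 240.]
leg -1 -1 [207. 305.]
leg -1 1 [293. 334.]
leg 1 -1 [182. 363.]
leg 1 1 [270. 393.]
```

```bash
python3 - <<'E'
from h import *
im=eyes.capture("side");a=cv2.resize(im[235:325,255:325,::-1],None,fx=6.5,fy=6.5,interpolation=cv2.INTER_LANCZOS4)
a=np.clip((a/255.)**.55*255,0,255).astype(np.uint8);cv2.imwrite("pics/s2.png",a)
E
```

```text
(no output)
```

View pics/s2.png

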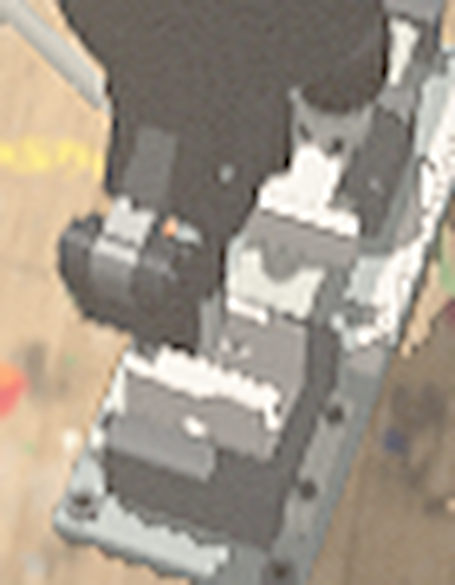

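The gripper's finger layout is ambiguous in this crop. I'll work the fingers here in the air and difference the pictures.

carry_out --pt "0 0 0 0 0 4.0 0.9" --pt "0 0 0 0 0 4.0 1" --pt "0 0 0 0 0 0 1" --pt "0 0 0 0 0 0 1"

```text
clock: 2.9
tcp_pos: [0.6918, -0.1801, 0.1865]
ee_rot: [2.401, 2.014, 0.007]
ft_force: [-0.1, 0.3, -0.0]
opening: 0.996
grasp_force: 0.0
```

```bash
python3 - <<'E'
from h import *
np.save("a.npy",eyes.capture("side"));st()
E
```

```text
t2.95 tcp [ 0.6906 -0.1797  0.1837] yline -10.03 z [ 0.004 -0.001 -1.   ] F [ 1.1  0.6 -0.4] open 1.003 g 0.0 q6 -0.15
```

carry_out --pt "0 0 0 0 0 0 0.35" --pt "0 0 0 0 0 0 0.35" --pt "0 0 0 0 0 0 0.35" --pt "0 0 0 0 0 0 0.35"

```text
clock: 3.35
tcp_pos: [0.6892, -0.1793, 0.1799]
ee_rot: [-2.406, -2.018, 0.001]
ft_force: [0.2, -0.1, 0.3]
opening: 0.356
grasp_force: 0.0
```

```bash
python3 - <<'E'
from h import *
a=np.load("a.npy");b=eyes.capture("side");st()
f=lambda x:np.clip((cv2.resize(x[200:310,250:330,::-1],None,fx=4.9,fy=4.9,interpolation=cv2.INTER_LANCZOS4)/255.)**.5*255,0,255)
o=env.observe();p=o["tcp_pos"];R=Ro.from_rotvec(o["ee_rot"]).as_matrix()
A,B=f(a),f(b)
for img,g in((A,.0425),(B,.015)):
  for s in(-1,1):
    for w in(-.011,.011):
      uv=(proj("side",p+R@np.array([w,s*g,.012]))[0]-[250,200])*4.9; cv2.circle(img,tuple(int(k) for k in uv),4,(0,0,255) if s>0 else (255,0,0),2)
cv2.imwrite("pics/d.png",np.hstack([A,B]))
E
```

```text
t3.40 tcp [ 0.6893 -0.1793  0.1801] yline -10.03 z [-0.001  0.    -1.   ] F [-0.3 -0.3 -1.2] open 0.355 g 0.0 q6 -0.15[ WARN:0@3.287] global loadsave.cpp:1063 imwrite_ Unsupported depth image for selected encoder is fallbacked to CV_8U.
```

View pics/d.png

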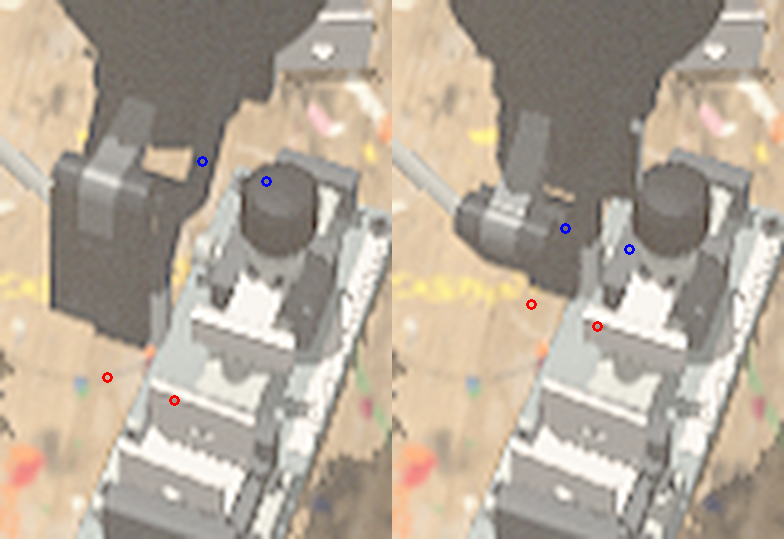

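The fingers do close along jig x, but they appear about 15 mm off my projection. The starting pictures show the open gripper in both views, so I'll check it there.

```bash
python3 - <<'E'
from h import *
s=cv2.imread("pics/side0.png");t=cv2.imread("pics/top0.png")
p=np.array([.2824,-.5848,.2156]);R=Ro.from_rotvec([-3.0606,-.70019,0]).as_matrix()
def f(im,n,x0,y0,w,h,k):
    c=np.clip((cv2.resize(im[y0:y0+h,x0:x0+w],None,fx=k,fy=k,interpolation=cv2.INTER_CUBIC)/255.)**.5*255,0,255).astype(np.uint8)
    for z in(.004,-.03):
     for sg in(-1,1):
      for wd in(-.011,.011):
       uv=(proj(n,p+R@np.array([wd,sg*.0425,z]))[0]-[x0,y0])*k
       cv2.circle(c,tuple(int(q) for q in uv),3,(0,0,255) if sg>0 else (255,0,0),1 if z<0 else -1)
    return c
a=f(s,"side",75,0,110,75,3.6);b=f(t,"top",485,345,75,75,3.6)
print(a.shape,b.shape)
cv2.imwrite("pics/g.png",np.hstack([a,b]))
E
```

```text
(270, 396, 3) (270, 270, 3)
```

View pics/g.png

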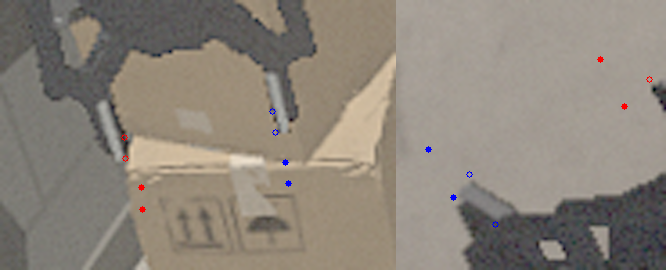

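The pads (light grey) sit higher than projected: blue finger tip at side (285,132) and top (462,187). I'll triangulate that tip.

```bash
python3 - <<'E'
from h import *
p=np.array([.2824,-.5848,.2156]);R=Ro.from_rotvec([-3.0606,-.70019,0]).as_matrix()
tp=lambda u,v:((u-396)/3.6+485-.36,v/3.6+345-.36)
sd=lambda u,v:(u/3.6+75-.36,v/3.6-.36)
for a,b in[((462,187),(286,132)),((470,182),(286,132)),((512,213),(270,75)),((462,200),(290,128))]:
    P,r=tri(tp(*a),sd(*b)); print(np.round(P,4),"res %.4f"%r,"tool",np.round(R.T@(P-p),4))
# known-height sanity at far side: green/other? finger now: dark pixels
E
```

```text
[ 0.2689 -0.5387  0.2437] res 0.0003 tool [ 0.0079 -0.0475 -0.0281]
[ 0.2713 -0.5391  0.2458] res 0.0038 tool [ 0.0099 -0.046  -0.0301]
[ 0.2708 -0.5389  0.2811] res 0.0005 tool [ 0.0096 -0.0464 -0.0654]
[ 0.2635 -0.5386  0.243 ] res 0.0006 tool [ 0.0031 -0.0498 -0.0273]
```

carry_out --pt "0 0 0 0.1 0.2 0 0.55" --pt "0 0 0 0 0 -4.5 0.55" --pt "0 0 0 0 0 -4.5 0.55" --pt "0 0 0 0 0 -1.5 0.55" --pt "0 0 0 0 0 0 0.55"

```text
clock: 3.9
tcp_pos: [0.6883, -0.1764, 0.0719]
ee_rot: [-2.402, -2.015, 0.006]
ft_force: [-0.8, 0.3, 0.8]
opening: 0.547
grasp_force: 0.0
```

```bash
python3 - <<'E'
from h import *
b=eyes.capture("side");st()
A=np.clip((cv2.resize(b[230:330,250:320,::-1],None,fx=5.9,fy=5.9,interpolation=cv2.INTER_CUBIC)/255.)**.5*255,0,255).astype(np.uint8)
o=env.observe();p=o["tcp_pos"];R=Ro.from_rotvec(o["ee_rot"]).as_matrix()
for z,c in((.012,(0,0,255)),(-.018,(255,0,0))):
  for s in(-1,1):
    for w in(-.011,.011):
      uv=(proj("side",p+R@np.array([w,s*.0235,z]))[0]-[250,230])*5.9; cv2.circle(A,tuple(int(k) for k in uv),4,c,1 if s>0 else -1)
cv2.imwrite("pics/e.png",A)
E
```

```text
t3.95 tcp [ 0.6902 -0.1771  0.0752] yline -10.02 z [-0.002  0.001 -1.   ] F [ 1.  -0.9  0.5] open 0.545 g 0.0 q6 -0.15
```

View pics/e.png

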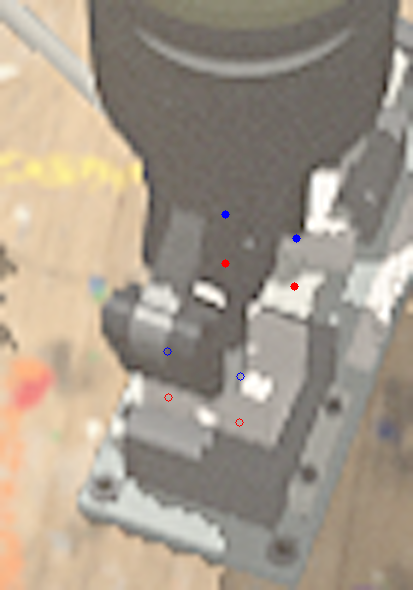

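carry_out --pt "0 0 0 0 0 -0.8 0.55" --pt "0 0 0 0 0 -0.3 0.55" --pt "0 0 0 0 0 0 0.35" --pt "0 0 0 0 0 0 0.33" --pt "0 0 0 0 0 0 0.33" --newtons 20

```text
clock: 4.45
tcp_pos: [0.691, -0.1775, 0.0657]
ee_rot: [2.406, 2.018, 0.001]
ft_force: [-0.1, -1.0, -0.4]
opening: 0.332
grasp_force: 0.0
```

The fingers passed .353 without touching at TCP z 0.065, so the tips really are higher than the stated offset implies. I'll go lower in stages.

carry_out --pt "0 0 0 0 0 0.5 0.55" --pt "0 0 0 0 0 0 0.55" --pt "0 0 0 0 0 -1.5 0.55" --pt "0 0 0 0 0 -0.5 0.55" --pt "0 0 0 0 0 0 0.55"

```text
clock: 4.95
tcp_pos: [0.6889, -0.1768, 0.047]
ee_rot: [-2.404, -2.016, 0.004]
ft_force: [-0.3, 0.7, -0.4]
opening: 0.547
grasp_force: 0.0
```

carry_out --pt "0 0 0 0 0 0 0.4" --pt "0 0 0 0 0 0 0.33" --pt "0 0 0 0 0 0 0.33"

```text
clock: 5.25
tcp_pos: [0.6913, -0.1776, 0.0505]
ee_rot: [2.406, 2.018, 0.002]
ft_force: [0.4, -0.4, -0.4]
opening: 0.337
grasp_force: 19.9
```

carry_out --pt "0 0 0 0 0 0 0.43" --pt "0 0 0 0 0 0 0.43" --pt "0 0 0 0 0 -0.4 0.43" --pt "0 0 0 0 0 -0.3 0.43" --pt "0 0 0 0 0 0 0.43"

```text
clock: 5.75
tcp_pos: [0.6898, -0.1771, 0.0417]
ee_rot: [-2.406, -2.018, 0.002]
ft_force: [-0.5, -1.4, -0.4]
opening: 0.429
grasp_force: 0.0
```

carry_out --pt "0 0 0 0 0 -0.3 0.43" --pt "0 0 0 0 0 0 0.43"

```text
clock: 5.95
tcp_pos: [0.6903, -0.1772, 0.0393]
ee_rot: [-2.407, -2.018, 0.001]
ft_force: [0.0, -0.4, -0.3]
opening: 0.431
grasp_force: 0.0
```

carry_out --pt "0 0 0 0 0 -0.3 0.43" --pt "0 0 0 0 0 0 0.43"

```text
clock: 6.15
tcp_pos: [0.6903, -0.1773, 0.0363]
ee_rot: [-2.407, -2.018, 0.001]
ft_force: [-0.4, 0.5, -0.4]
opening: 0.429
grasp_force: 0.0
```

carry_out --pt "0 0 0 0 0 0 0.36" --pt "0 0 0 0 0 0 0.28" --pt "0 0 0 0 0 0 0.28" --pt "0 0 0 0 0 0 0.28" --newtons 50

```text
clock: 6.55
tcp_pos: [0.6916, -0.1776, 0.0376]
ee_rot: [2.406, 2.017, 0.002]
ft_force: [3.5, 0.3, 0.4]
opening: 0.333
grasp_force: 51.0
```

carry_out --pt "0 0 0 0 0 1 0.28" --pt "0 0 0 0 0 2 0.28" --pt "0 0 0 0 0 4 0.28" --pt "0 0 0 0 0 4 0.28" --pt "0 0 0 0 0 0 0.28"

```text
clock: 7.05
tcp_pos: [0.6935, -0.1785, 0.1546]
ee_rot: [2.4, 2.013, 0.008]
ft_force: [0.7, 0.7, -0.1]
opening: 0.335
grasp_force: 51.6
```

```bash
python3 - <<'E'
from h import *
st(); tgt=np.array([.465,-.162])+.052*np.array([-np.sin(np.radians(12.5)),np.cos(np.radians(12.5))]); print(tgt)
E
```

```text
t7.05 tcp [ 0.6935 -0.1785  0.1546] yline -10.03 z [ 0.009 -0.004 -1.   ] F [ 0.7  0.7 -0.1] open 0.335 g 51.6 q6 -0.15
[ 0.45374514 -0.11123261]
```

carry_out --pt "0 0 3 -3 0.8 0 0.28" --pt "0 0 4 -4.3 1.2 0 0.28" --pt "0 0 4 -4.3 1.2 0 0.28" --pt "0 0 4 -4.3 1.2 0 0.28" --pt "0 0 4 -4.3 1.2 0 0.28"

```text
clock: 7.55
tcp_pos: [0.4854, -0.1204, 0.1451]
ee_rot: [-2.035, -2.388, 0.003]
ft_force: [-0.4, 0.2, 0.9]
opening: 0.338
grasp_force: 51.6
```

carry_out --pt "0 0 3.5 -3.5 1.0 0 0.28" --pt "0 0 0 0 0 -3 0.28" --pt "0 0 0 0 0 -3 0.28" --pt "0 0 0 0 0 0 0.28" --pt "0 0 0 0 0 0 0.28"

```text
clock: 8.05
tcp_pos: [0.4525, -0.111, 0.086]
ee_rot: [-1.965, -2.447, 0.002]
ft_force: [-0.1, -0.1, -0.4]
opening: 0.336
grasp_force: 51.5
```

```bash
python3 - <<'E'
from h import *
st()
b=eyes.capture("side");t=eyes.capture("top")
A=cv2.resize(b[140:250,270:370,::-1],None,fx=4,fy=4,interpolation=cv2.INTER_CUBIC)
B=cv2.resize(t[220:300,205:300,::-1],None,fx=4,fy=4,interpolation=cv2.INTER_CUBIC); B=np.vstack([B,np.zeros((440-B.shape[0],B.shape[1],3),np.uint8)])
cv2.imwrite("pics/f.png",np.hstack([A,B]))
E
```

```text
t8.05 tcp [ 0.4525 -0.111   0.086 ] yline 12.47 z [-0.003  0.001 -1.   ] F [-0.1 -0.1 -0.4] open 0.336 g 51.5 q6 -0.57
```

View pics/f.png

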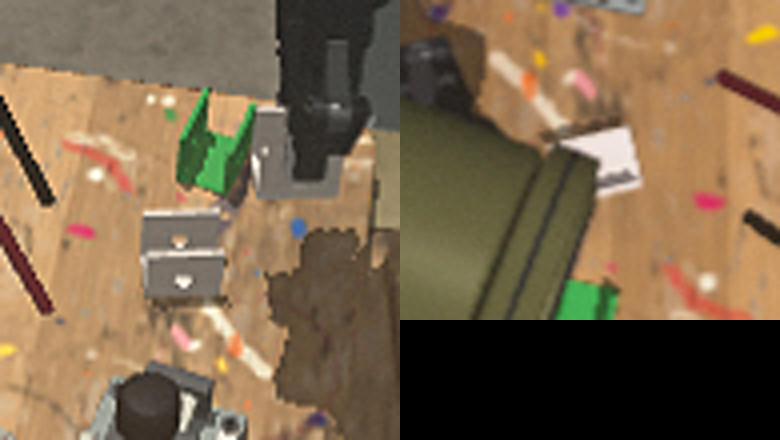

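Side crop (4x, offset 270,140): the held bracket is upright with its front leg's bottom edge at (255,198)-(340,196), its left edge at x=255 and its top at y≈105. The finished bracket is at (143-225, 212-300), well clear.

```bash
python3 - <<'E'
from h import *
o=env.observe();p=o["tcp_pos"]
y=np.radians(12.5);ax=np.array([np.cos(y),np.sin(y),0]);ay=np.array([-ax[1],ax[0],0])
c=np.array([p[0],p[1],p[2]-.0055])
for t in(-1,1):
  for z in(0,.036): print(t,z,np.round((proj("side",c+ax*.015+ay*.02*t+[0,0,z])[0]-[270,140]+.4)*4))
# measured bottom-left & right at assumed height
for uv in[(255,198),(340,196)]: print(onz("side",(uv[0]/4+270-.4,uv[1]/4+140-.4),c[2]))
print("pred", c+ax*.015-ay*.02, c+ax*.015+ay*.02)
E
```

```text
-1 0 [257. 199.]
-1 0.036 [264. 151.]
1 0 [338. 197.]
1 0.036 [348. 149.]
[ 0.47291445 -0.12918323  0.08256527]
[ 0.46389307 -0.08821915  0.08256527]
pred [ 0.47337204 -0.12795582  0.08256527] [ 0.46471446 -0.08890398  0.08256527]
```

carry_out --pt "0 0 0 0 0 -4 0.28" --pt "0 0 0 0 0 -2.5 0.28" --pt "0 0 0 0 0 -1 0.28" --pt "0 0 0 0 0 -0.3 0.28" --pt "0 0 0 0 0 0 0.28"

```text
clock: 8.65
tcp_pos: [0.4546, -0.1117, 0.0099]
ee_rot: [1.966, 2.448, 0.001]
ft_force: [-0.1, -0.6, -0.8]
opening: 0.343
grasp_force: 51.6
```

carry_out --pt "0 0 0 0 0 -0.2 0.28" --pt "0 0 0 0 0 0 0.28"

```text
clock: 8.85
tcp_pos: [0.4546, -0.1117, 0.008]
ee_rot: [1.966, 2.448, 0.001]
ft_force: [0.4, 0.1, -0.8]
opening: 0.338
grasp_force: 51.6
```

carry_out --pt "0 0 0 0 0 -0.1 0.28" --pt "0 0 0 0 0 0 0.28"

```text
clock: 9.05
tcp_pos: [0.4542, -0.1116, 0.0065]
ee_rot: [1.966, 2.449, 0.001]
ft_force: [0.1, 0.5, 0.3]
opening: 0.338
grasp_force: 51.8
```

carry_out --pt "0 0 0 0 0 -0.1 0.28" --pt "0 0 0 0 0 0 0.28"

```text
clock: 9.25
tcp_pos: [0.4542, -0.1116, 0.0064]
ee_rot: [1.967, 2.449, 0.0]
ft_force: [-2.9, 0.8, 8.7]
opening: 0.334
grasp_force: 52.7
```

carry_out --pt "0 0 0 0 0 0.05 0.36" --pt "0 0 0 0 0 0 0.45" --pt "0 0 0 0 0 0 0.45" --pt "0 0 0 0 0 0 0.5" --pt "0 0 0 0 0 0 0.5"

```text
clock: 9.75
tcp_pos: [0.4534, -0.1113, 0.0051]
ee_rot: [-1.967, -2.449, 0.0]
ft_force: [0.7, -0.5, 0.4]
opening: 0.496
grasp_force: 0.0
```

carry_out --pt "0 0 0 0 0 1 0.5" --pt "0 0 0 0 0 3 0.5" --pt "0 0 0 0 0 4.5 0.55" --pt "0 0 0 0 0 4.9 0.65" --pt "0 0 0 0 0 3 0.65"

```text
clock: 10.25
tcp_pos: [0.455, -0.1118, 0.1744]
ee_rot: [1.963, 2.445, 0.003]
ft_force: [1.4, -0.3, 0.5]
opening: 0.646
grasp_force: 0.0
```

```bash
python3 - <<'E'
from h import *
st()
# jig yaw/knob refine: knob dark blob in side and top start pics
for n,zs in(("top",.079),("side",.079)):
    im=cv2.imread(f"pics/{n}0.png"); x,y=(251,188) if n=="top" else (306,243)
    m=(im.max(2)<70).astype(np.uint8); k,l,s,c=cv2.connectedComponentsWithStats(m[y-14:y+16,x-14:x+16])
    for i in range(1,k):
        if s[i,4]>60: print(n,c[i]+[x-14,y-14],s[i],onz(n,c[i]+[x-14,y-14],zs))
b=eyes.capture("side");np.save("b.npy",b)
# bracket placed: bright/grey bits, predicted corners vs edges
o=env.observe()
E
```

```text
t10.25 tcp [ 0.455  -0.1118  0.1744] yline 12.48 z [ 0.006 -0.002 -1.   ] F [ 1.4 -0.3  0.5] open 0.646 g 0.0 q6 -0.57
top [250.35211268 188.24882629] [  5   7  18  16 213] [ 0.6006904 -0.1588648  0.079    ]
side [306.76190476 243.51851852] [  7   4  16  21 189] [ 0.60458877 -0.160872    0.079     ]
```

carry_out --pt "0 0 -5.6 3.7 -1.2 0 0.65" --pt "0 0 -5.6 3.7 -1.2 0 0.65" --pt "0 0 -5.6 3.7 -1.3 0 0.65" --pt "0 0 -5.5 3.6 -1.3 0 0.65" --pt "0 0 0 0 0 -3 0.65"

```text
clock: 10.8
tcp_pos: [0.6072, -0.164, 0.1447]
ee_rot: [2.397, 2.014, 0.009]
ft_force: [0.4, -0.2, 0.5]
opening: 0.653
grasp_force: 0.0
```

carry_out --pt "0 0 0 0 0 0 0.65" --pt "0 0 0 0 0 0 0.65" --pt "0 0 0 0 0 0 0.65"

```text
clock: 11.1
tcp_pos: [0.6005, -0.1613, 0.1406]
ee_rot: [2.403, 2.023, 0.001]
ft_force: [0.4, 0.4, 0.0]
opening: 0.651
grasp_force: 0.0
```

```bash
python3 - <<'E'
from h import *
for i in range(3): eyes.capture("side"); st()
b=eyes.capture("side")
# check placed bracket: front/back leg corners vs Canny; sample grey (low saturation, mid) mask in region of board
h=cv2.cvtColor(b,cv2.COLOR_RGB2HSV); m=((h[...,1]<45)&(h[...,2]>60)).astype(np.uint8)
m[:, :290]=0; m[:,375:]=0; m[:160]=0; m[232:]=0
k,l,s,c=cv2.connectedComponentsWithStats(m)
for i in range(1,k):
    if s[i,4]>60: print(s[i],np.round(c[i],1))
y=np.radians(12.5);ax=np.array([np.cos(y),np.sin(y),0]);ay=np.array([-ax[1],ax[0],0])
for nm,cc in(("fin",np.array([.465,-.162,0])),("new",np.array([.4538,-.1112,0]))):
    P=[cc+ax*.015*a+ay*.02*t+[0,0,z] for a in(-1,1) for t in(-1,1) for z in(0,.036)]
    q=proj("side",P); print(nm,"bbox",np.round(q.min(0),1),np.round(q.max(0),1))
E
```

```text
t11.15 tcp [ 0.6008 -0.1614  0.141 ] yline -9.82 z [ 0.002 -0.001 -1.   ] F [-0.1 -0.3  0.9] open 0.651 g 0.0 q6 -0.18
t11.20 tcp [ 0.6009 -0.1614  0.1411] yline -9.82 z [ 0.002 -0.001 -1.   ] F [ 0.2 -0.5  0. ] open 0.650 g 0.0 q6 -0.18
t11.25 tcp [ 0.6009 -0.1614  0.141 ] yline -9.82 z [ 0.002 -0.001 -1.   ] F [-0.4 -1.3 -0.2] open 0.652 g 0.0 q6 -0.18
[340 160  35  14 304] [361.5 164.8]
[312 189  15  25 147] [320.5 205.1]
[290 190  19  24 193] [299.5 202.8]
[329 193  22  21 393] [339.3 203.2]
fin bbox [305.4 192.2] [326.4 214.5]
new bbox [329.6 191.6] [351.7 213.9]
```

carry_out --pt "0 0 0 0 0 -3 0.65" --pt "0 0 0 0 0 -2 0.65" --pt "0 0 0 0 0 -1.5 0.65" --pt "0 0 0 0 0 0 0.65"

```text
clock: 11.7
tcp_pos: [0.5989, -0.1607, 0.0719]
ee_rot: [-2.401, -2.021, 0.003]
ft_force: [0.2, -0.1, -0.1]
opening: 0.649
grasp_force: 0.0
```

carry_out --pt "0 0 0 0 0 -1.0 0.65" --pt "0 0 0 0 0 -0.8 0.65" --pt "0 0 0 0 0 0 0.65"

```text
clock: 12.0
tcp_pos: [0.6001, -0.1612, 0.0555]
ee_rot: [-2.403, -2.022, 0.001]
ft_force: [0.8, 0.3, 0.3]
opening: 0.65
grasp_force: 0.0
```

carry_out --pt "0 0 0 0 0 0 0.45" --pt "0 0 0 0 0 0 0.38" --pt "0 0 0 0 0 0 0.3" --pt "0 0 0 0 0 0 0.3" --newtons 20

```text
clock: 12.4
tcp_pos: [0.6011, -0.1615, 0.057]
ee_rot: [2.403, 2.022, 0.001]
ft_force: [0.9, 0.6, 0.7]
opening: 0.337
grasp_force: 20.3
```

```bash
python3 - <<'E'
from h import *
for i in range(4): eyes.capture("side"); st()
E
```

```text
t12.45 tcp [ 0.6011 -0.1615  0.057 ] yline -9.83 z [ 0.001 -0.    -1.   ] F [0.6 0.2 0.6] open 0.341 g 20.3 q6 -0.18
t12.50 tcp [ 0.6011 -0.1615  0.0569] yline -9.83 z [ 0.001 -0.    -1.   ] F [ 1.  -0.1  1.3] open 0.334 g 20.3 q6 -0.18
t12.55 tcp [ 0.6011 -0.1615  0.0568] yline -9.83 z [ 0.001 -0.    -1.   ] F [ 1.4 -0.5  1.1] open 0.335 g 20.3 q6 -0.18
t12.60 tcp [ 0.6011 -0.1615  0.0568] yline -9.83 z [ 0.001 -0.    -1.   ] F [ 1.3 -0.5  1. ] open 0.336 g 20.3 q6 -0.18
```

carry_out --pt "0 0 0 0 0 0 0.28" --pt "0 0 0 0 0 0 0.28" --newtons 60

```text
clock: 12.8
tcp_pos: [0.6011, -0.1616, 0.0568]
ee_rot: [2.403, 2.022, 0.001]
ft_force: [1.5, -0.2, 2.3]
opening: 0.321
grasp_force: 58.9
```

carry_out --pt "0 0 0 0 0 0.4 0.28" --pt "0 0 0 0 0 0.35 0.28" --pt "0 0 0 0 0 0 0.28" --pt "0 0 0 0 0 0 0.28"

```text
clock: 13.2
tcp_pos: [0.5993, -0.1612, 0.0623]
ee_rot: [-2.402, -2.022, 0.003]
ft_force: [0.7, -1.9, -8.7]
opening: 0.319
grasp_force: 59.8
```

```bash
python3 - <<'E'
from h import *
for i in range(3): eyes.capture("side"); st()
E
```

```text
t13.25 tcp [ 0.5993 -0.1611  0.0623] yline -9.83 z [-0.003  0.001 -1.   ] F [ 1.6 -2.3 -8.5] open 0.321 g 59.8 q6 -0.18
t13.30 tcp [ 0.5993 -0.1611  0.0624] yline -9.83 z [-0.003  0.001 -1.   ] F [ 0.8 -1.5 -8.6] open 0.322 g 59.8 q6 -0.18
t13.35 tcp [ 0.5994 -0.1611  0.0625] yline -9.83 z [-0.003  0.001 -1.   ] F [ 0.7 -3.  -8.5] open 0.326 g 59.8 q6 -0.18
```

carry_out --pt "0 0 0 0 0 0.3 0.28" --pt "0 0 0 0 0 0 0.28" --pt "0 0 0 0 0 0 0.28"

```text
clock: 13.65
tcp_pos: [0.5992, -0.1611, 0.0654]
ee_rot: [-2.402, -2.021, 0.003]
ft_force: [0.6, -2.2, -14.2]
opening: 0.32
grasp_force: 60.0
```

```bash
python3 - <<'E'
from h import *
for i in range(3): eyes.capture("side"); st()
E
```

```text
t13.70 tcp [ 0.5992 -0.1611  0.0654] yline -9.83 z [-0.003  0.001 -1.   ] F [ -0.7  -2.7 -14.8] open 0.317 g 60.0 q6 -0.18
t13.75 tcp [ 0.5992 -0.1611  0.0654] yline -9.83 z [-0.003  0.001 -1.   ] F [ -0.4  -2.5 -13.8] open 0.319 g 60.0 q6 -0.18
t13.80 tcp [ 0.5993 -0.1611  0.0656] yline -9.83 z [-0.003  0.001 -1.   ] F [ -2.   -2.5 -14.2] open 0.318 g 60.0 q6 -0.18
```

carry_out --pt "0 0 0 0.3 -0.05 0 0.28" --pt "0 0 0 0.5 -0.09 0 0.28" --pt "0 0 0 0.5 -0.09 0 0.28" --pt "0 0 0 0 0 0 0.28"

```text
clock: 14.2
tcp_pos: [0.6142, -0.1637, 0.0664]
ee_rot: [2.404, 2.023, 0.0]
ft_force: [0.4, -2.5, -15.9]
opening: 0.317
grasp_force: 60.1
```

carry_out --pt "0 0 0 0.4 -0.07 0 0.28" --pt "0 0 0 0.4 -0.06 0 0.28" --pt "0 0 0 0.07 -0.01 0 0.28" --pt "0 0 0 0 0 0 0.28" --pt "0 0 0 0 0 0 0.28"

```text
clock: 14.7
tcp_pos: [0.6226, -0.1652, 0.0668]
ee_rot: [2.403, 2.022, 0.001]
ft_force: [-0.8, -4.1, -16.4]
opening: 0.316
grasp_force: 60.2
```

```bash
python3 - <<'E'
from h import *
for i in range(3): b=eyes.capture("side"); st()
s=cv2.imread("pics/side0.png")[:,:,::-1]
# lip top edge white stripe: start (crop) around (290,264); predict moved by 22mm
ax=np.array([np.cos(-.171),np.sin(-.171),0])
for d in(0,.022): print(np.round(proj("side",np.array([.6005,-.161,.054])+ax*(.038+d)),1))
E
```

```text
t14.75 tcp [ 0.6225 -0.1652  0.0669] yline -9.83 z [ 0.001 -0.    -1.   ] F [ -0.8  -3.3 -17.4] open 0.325 g 60.2 q6 -0.17
t14.80 tcp [ 0.6225 -0.1652  0.0669] yline -9.83 z [ 0.001 -0.    -1.   ] F [ -0.9  -4.  -17. ] open 0.323 g 60.2 q6 -0.17
t14.85 tcp [ 0.6225 -0.1652  0.0669] yline -9.83 z [ 0.001 -0.    -1.   ] F [  0.3  -3.9 -17. ] open 0.322 g 60.2 q6 -0.17
[[299.7 265.6]]
[[295.7 275.7]]
```

carry_out --pt "0 0 0 0 0 -0.3 0.28" --pt "0 0 0 0 0 -0.3 0.28" --pt "0 0 0 0 0 0 0.28" --pt "0 0 0 0 0 0 0.28"

```text
clock: 15.25
tcp_pos: [0.6232, -0.1653, 0.0622]
ee_rot: [2.402, 2.022, 0.002]
ft_force: [-2.1, -2.3, -8.4]
opening: 0.323
grasp_force: 61.1
```

carry_out --pt "0 0 0 0 0 -0.3 0.28" --pt "0 0 0 0 0 -0.2 0.28" --pt "0 0 0 0 0 0 0.28" --pt "0 0 0 0 0 0 0.28"

```text
clock: 15.65
tcp_pos: [0.6238, -0.1654, 0.0577]
ee_rot: [2.401, 2.021, 0.003]
ft_force: [-1.5, -2.3, -0.1]
opening: 0.319
grasp_force: 62.0
```

carry_out --pt "0 0 0 0 0 -0.2 0.28" --pt "0 0 0 0 0 -0.2 0.28" --pt "0 0 0 0 0 0 0.28" --pt "0 0 0 0 0 0 0.28"

```text
clock: 16.05
tcp_pos: [0.6246, -0.1656, 0.0547]
ee_rot: [2.4, 2.02, 0.005]
ft_force: [-1.0, -2.3, 7.5]
opening: 0.32
grasp_force: 62.7
```

carry_out --pt "0 0 0 0 0 -0.1 0.28" --pt "0 0 0 0 0 0 0.28" --pt "0 0 0 0 0 0 0.28"

```text
clock: 16.35
tcp_pos: [0.625, -0.1657, 0.0547]
ee_rot: [2.4, 2.02, 0.005]
ft_force: [-1.2, -0.9, 10.1]
opening: 0.324
grasp_force: 63.2
```

carry_out --pt "0 0 0 0 0 -0.15 0.28" --pt "0 0 0 0 0 0 0.28" --pt "0 0 0 0 0 0 0.28" --pt "0 0 0 0 0 0 0.28"

```text
clock: 16.75
tcp_pos: [0.6252, -0.1658, 0.0546]
ee_rot: [2.4, 2.02, 0.005]
ft_force: [-5.6, 0.6, 16.4]
opening: 0.322
grasp_force: 63.8
```

```bash
python3 - <<'E'
from h import *
for i in range(4): b=eyes.capture("side"); st()
h=cv2.cvtColor(b,cv2.COLOR_RGB2HSV); m=((h[...,1]<45)&(h[...,2]>60)).astype(np.uint8)
m[:, :290]=0; m[:,375:]=0; m[:188]=0; m[232:]=0
k,l,s,c=cv2.connectedComponentsWithStats(m)
for i in range(1,k):
    if s[i,4]>60: print(s[i],np.round(c[i],1))
E
```

```text
t16.80 tcp [ 0.6252 -0.1657  0.0546] yline -9.82 z [ 0.006 -0.002 -1.   ] F [-5.9 -0.2 16. ] open 0.320 g 63.8 q6 -0.17
t16.85 tcp [ 0.6252 -0.1657  0.0546] yline -9.82 z [ 0.006 -0.002 -1.   ] F [-6.   0.6 15.8] open 0.319 g 63.8 q6 -0.17
t16.90 tcp [ 0.6252 -0.1657  0.0546] yline -9.83 z [ 0.006 -0.002 -1.   ] F [-5.8 -0.2 16.3] open 0.322 g 63.8 q6 -0.17
t16.95 tcp [ 0.6252 -0.1657  0.0546] yline -9.82 z [ 0.006 -0.002 -1.   ] F [-6.  -0.1 17.4] open 0.321 g 63.8 q6 -0.17
[330 193  21  21 381] [339.6 203.4]
[290 204  35   9  96] [306.4 209.3]
```

```bash
python3 -c "
from bench import env
print(env.sign_off())"
```

```text
the job is handed in; nothing more can be done
None
```

The bracket stands upright about 12 mm beside the finished one, and the slide is in the next hole with the pin home; I'm still gripping the knob and pressing it down at about 16 N for you to tighten the lock screw (handed in at 17 s).

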